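Shim the rocking set-up board

ROBOT

A 6-joint arm with a two-finger parallel gripper is mounted at the origin on the work surface. World frame = base frame: x ahead of the robot, y to its left, z up, the work surface at z = 0. Lengths are in m, angles in degrees, forces in N, time in s.
With the tool pointing down it reaches from about 0.325 to 0.85 m from the base axis. Payload 15.5 kg.
Tool frame: the origin (TCP) lies midway between the tips of the shut fingers; the grasp point (between the pads) lies 19 mm behind it; y points along the fingers, x is the direction in which the jaws open and shut, and the axes are right-handed (so a half turn about y gives the same grasp; the last joint's range is limited). The gripper opens to 91 mm and grips with 3 to 60 N. Pads are 32 mm wide; open, the fingers measure 118 mm over their backs; the gripper's body (76 mm by 178 mm) begins 60 mm behind the grasp point.
Start: joints at [62.424, 28.281, 77.091, -0, 74.628, -5.472], TCP at [0.235, 0.579, 0.189] pointing down, gripper open.
Joint ranges: [-166.48, 166.48], [-47.26, 123.95], [12.59, 153.08], [-70.14, 250.14], [6.76, 159.57], [-176.63, 176.63]. Speed limits (degrees/s): [108.29, 108.29, 147.25, 172.46, 172.46, 172.46].

INTERFACE

Orientations are given as a 3x3 rotation matrix whose columns are the frame's x, y, z axes.
In Python, from bench import ctrl gives the robot as it stands. The module is installed in compiled form; this text tells all that it offers. Calls block until the motion is done:
- ctrl.goto(position, orientation): joint-space move of the TCP to a pose.
- ctrl.move_l(position, vel=0.15, ori=None, contact_N=None): straight line of the TCP; ori=None keeps the orientation; vel is the mean speed in m/s. With contact_N (N) it stops when the force on the tool has changed by that much, and returns True; else False.
- ctrl.movej(angles): joint-space move.
- ctrl.command_gripper(opening): opening from 0.0 (shut) to 1.0 (fully open); the grip force is fixed at half the most; returns when the fingers have stopped.
- ctrl.sleep(seconds).
- ctrl.ik(position, orientation): joint angles nearest the present ones, or None.
- ctrl.read_camera(name): name is "scene" or "side" or "wrist"; returns the picture (400x640x3 uint8, blue, green, red); there is no depth.
- ctrl.camera_params(name): a dict with "fx", "fy", "cx", "cy" (pixels), "pose" (4x4, takes a point from camera to world coordinates); the wrist camera has in their place "T_tool_cam" (4x4, takes a point from camera to tool coordinates, whose origin is the TCP and whose axes are the tool frame's). Camera axes: x right, y up, looking along -z (the intrinsics and any distortion apply to the point x, -y, -z); pixel columns grow to the right and rows downward; lengths in m; the calibration is good to about 2 mm. A picture is of the moment at which its call begins: read the wrist's pose just before it. camera_params takes no time and is no camera call.
A pose or a line that the arm cannot do raises ctrl.MotionError and nothing moves.
- ctrl.sign_off(): hands the job in, once; it reports no verdict.
Readings, each from a call of its own:
- ctrl.current_t(): time.
- ctrl.current_q(): joint angles.
- ctrl.current_dq(): joint speeds.
- ctrl.current_effort(): joint torques, N m.
- ctrl.current_tool_pos(): TCP position.
- ctrl.current_eef_rot(): TCP orientation.
- ctrl.current_contact_force(): force on the tool from outside, world axes, zero at the start.
- ctrl.current_wrist_torque(): the same for the moment, N m.
- ctrl.current_grip_width(): opening from 0.0 (shut) to 1.0 (fully open).
Only numpy, scipy, OpenCV 4.12 (cv2) and the standard library are available. Lean on these libraries where they do the work, as an engineer would, in place of code of your own. Each camera call takes 0.05 s, during which the arm holds its last target. There are 200 camera calls.

TASK

The dark set-up board rocks because the rubber foot under its corner nearest the robot on the left is worn short. With the fingertips push the wooden shim wedge, thin end first, under that foot just far enough that the board stands firm on the wedge and its other three feet; then press down firmly on that corner with the fingertips to check that it no longer gives. Lift nothing, do not shove the board out of place, leave the other things where they are, and come away with the wedge in place.

Things in the scene. Friction and masses are not known exactly. Their poses are not given: they have to be found in the camera images.
- board: Dark grey set-up board: stiff plate 280 mm (its x) by 360 mm (its y) by 14 mm on four rubber feet. Origin at table height under its centre; underside 14 mm, top 28 mm above the table. -x edge faces the robot, +y is to its left. 1.6 to 2.7 kg plus 0.6 kg of blocks and a wheel, which keep it on the three good feet with the worn one hanging free; 2 to 4 N down on the worn corner tip it
- worn_corner (a point): Point on the board's top, marked by a small screw head, straight above the centre of the worn foot: at (-110, 150, 28) mm in the board's frame, 30 mm in from the near edge and from the left edge. The foot is hard, 22 mm round; its underside hangs 2.5 to 5 mm above the table (differs each time, not known beforehand)
- shim_tip (a point): Middle of the lower edge of the wedge's thin end. The wedge meets the foot's outer rim when the tip is 9 to 27 mm past that rim; 1 to 10 mm further the board stands firm (pushing then takes about 2 to 11 N); beyond that the board is jacked up off its near right foot or slides away
- shim_back (a point): Middle of the lower edge of the wedge's thick end, its upright back face
- shim: Loose beech wedge flat on the table left of the board, 90 mm long (its x), 40 mm wide, 30 g. Origin: centre of its underside; +x points to the thin end. Height falls evenly from 14 mm at the back face (x = -45 mm) to 1.2 mm at the thin end (x = +45 mm), 1 mm in 7. At first the thin end points roughly (within 0.7 rad) towards the worn foot, its tip 10 to 65 mm short of the foot's rim
- foot_near_right: Good rubber foot, 22 mm round, under the board's near right corner, at (-110, -150) mm in the board's frame; origin at the centre of its underside, on the table. It is the first to come loose if the wedge is pushed too far. The three good feet (near right, far left, far right) give about 1 mm for 20 N
- wheel_a: Studded tyre on a yellow disc wheel lying flat on the board, 82 mm across, 36 mm high; origin under its centre
- wheel_b: The same kind of wheel lying on the table, left of the board near its far left corner, 82 mm across, 36 mm high; origin under its centre
- block_a: Aluminium chassis support block on the board along its far edge, right of the middle, 30 x 90 x 28 mm; origin under its centre
- block_b: The same kind of block on the board along its far edge, left of the first, 30 x 90 x 28 mm; origin under its centre
- driver: Nut driver lying on the table left of the robot, amber handle, 215 mm long, 26 mm thick; origin under the handle's front end, blade to +x
- glue: Small clear glue bottle standing in front of the board, 30 mm across, 85 mm high; origin under its centre
- caliper: Digital caliper lying flat on the table at the near right, 155 mm long, 12 mm high; origin under the middle of its bar
Mind the look-alikes: they are no part of the job. Leave any orange or turquoise look-alike of the shim alone.

How it is judged:
By the outcome, as a careful person would: the job done as asked, in the order asked, and still so for the second after the job is handed in, with the robot touching nothing.
It also fails if it takes over 67 s, if anything falls off the work surface, if the arm or the gripper's body presses on something with over 40 N, if the wrist force passes 120 N, or if a joint passes its speed limit or range.

## Working session

There is one attempt and no reset: what is moved stays moved. The work goes in short steps, each a Python script; the robot and the scene stay as the last script left them, time stands still between calls to the robot, and variables do not carry over. Pictures are saved under pics/ and viewed, about 8 in all and at most 12, crops included, and the job is handed in when it is done.

```bash
mkdir -p pics; python3 - <<'E'
from bench import ctrl
import cv2,numpy as np
for n in ["scene","side","wrist"]:
    p=ctrl.camera_params(n); print(n,{k:(np.round(v,4).tolist() if not isinstance(v,str) else v) for k,v in p.items()})
    im=ctrl.read_camera(n); cv2.imwrite(f"pics/{n}0.png",im)
print(ctrl.current_t(),ctrl.current_eef_rot())
a=cv2.imread("pics/scene0.png");b=cv2.imread("pics/side0.png")
E
```

```text
scene {'fx': 368.89, 'fy': 368.89, 'cx': 313.5004, 'cy': 207.0787, 'pose': [[-0.0825, -0.747, 0.6596, 1.2484], [0.9966, -0.0624, 0.054, 0.0547], [0.0009, 0.6618, 0.7496, 0.9081], [0.0, 0.0, 0.0, 1.0]]}
side {'fx': 453.36, 'fy': 453.36, 'cx': 319.5229, 'cy': 190.7057, 'pose': [[0.8569, 0.3607, -0.3682, 0.0522], [-0.5155, 0.5943, -0.6173, -0.7416], [-0.0038, 0.7188, 0.6952, 0.8803], [0.0, 0.0, 0.0, 1.0]]}
wrist {'fx': 347.6689, 'fy': 347.6689, 'cx': 316.2586, 'cy': 202.2381, 'T_tool_cam': [[1.0, -0.0001, 0.0011, -0.0004], [0.0011, 0.2491, -0.9685, -0.196], [-0.0002, 0.9685, 0.2491, 0.0705], [0.0, 0.0, 0.0, 1.0]]}
0.15 [[ 3.76340737e-01 -4.62123092e-04 -9.26481212e-01]
 [ 9.26480881e-01 -7.93510845e-04  3.76340998e-01]
 [-9.09088756e-04 -9.99999578e-01  1.29517753e-04]]
```

View pics/scene0.png

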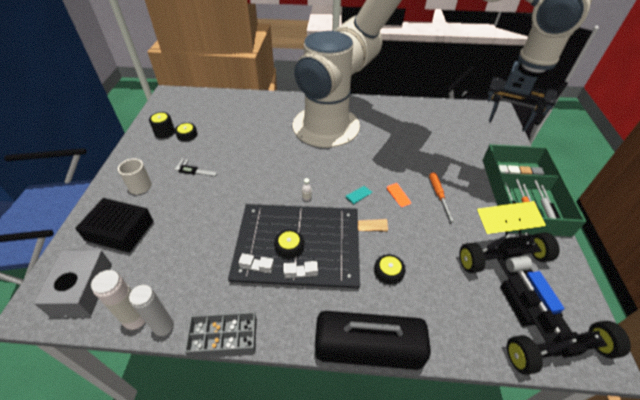

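View pics/side0.png

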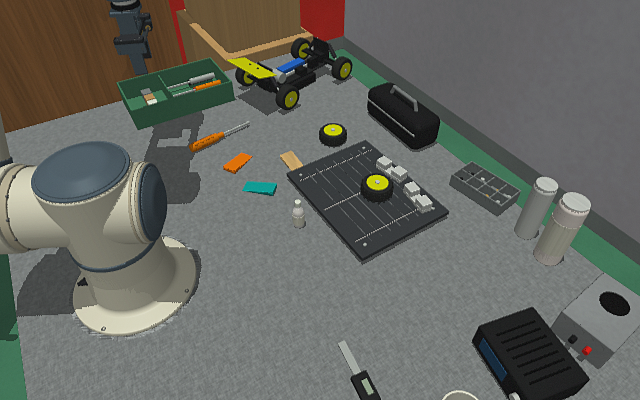

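View pics/wrist0.png

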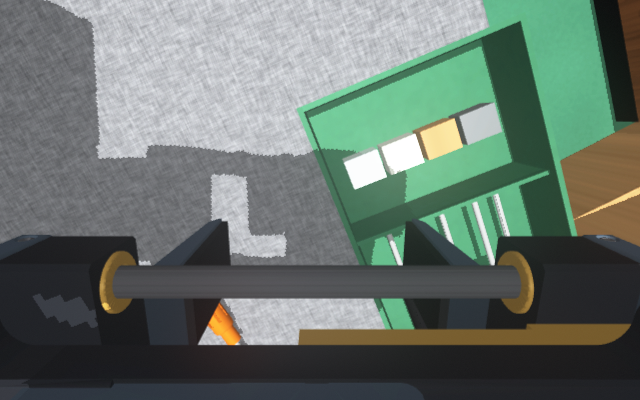

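Scene: shim at about (373,226), the board's worn corner at (357,206) on its right, and the orange and turquoise look-alikes beyond. Side: shim at (291,160), worn board corner at about (289,175). Next I'll measure both coarsely.

```bash
cat > h.py <<'E'
import cv2,numpy as np
from bench import ctrl
def cam(n,pos=None,R=None):
    p=ctrl.camera_params(n)
    if n=="wrist":
        T=np.eye(4);T[:3,:3]=R;T[:3,3]=pos;M=T@np.array(p["T_tool_cam"])
    else: M=np.array(p["pose"])
    return p,M
def ray(pm,uv,z):
    p,M=pm; uv=np.atleast_2d(uv).astype(float)
    d=np.c_[(uv[:,0]-p["cx"])/p["fx"],-(uv[:,1]-p["cy"])/p["fy"],-np.ones(len(uv))]@M[:3,:3].T
    o=M[:3,3]; return o+d*((z-o[2])/d[:,2])[:,None]
def proj(pm,P):
    p,M=pm; c=(np.atleast_2d(P)-M[:3,3])@M[:3,:3]
    return np.c_[p["cx"]-p["fx"]*c[:,0]/c[:,2],p["cy"]+p["fy"]*c[:,1]/c[:,2]]
def shot(name,cn="wrist"):
    pos,R=np.array(ctrl.current_tool_pos()),np.array(ctrl.current_eef_rot())
    im=ctrl.read_camera(cn); cv2.imwrite(f"pics/{name}.png",im); return im,cam(cn,pos,R)
E
python3 - <<'E'
from h import *
for n,roi in [("scene",(355,215,392,240)),("side",(278,148,304,172))]:
    im=cv2.imread(f"pics/{n}0.png"); pm=cam(n)
    hsv=cv2.cvtColor(im,cv2.COLOR_BGR2HSV); m=cv2.inRange(hsv,(8,60,110),(28,200,255))
    k=np.zeros_like(m); k[roi[1]:roi[3],roi[0]:roi[2]]=1; m=m*k
    c=max(cv2.findContours(m,0,2)[0],key=cv2.contourArea); r=cv2.boxPoints(cv2.minAreaRect(c))
    print(n,cv2.contourArea(c),ray(pm,r,0.007).round(3).tolist(), ray(pm,np.mean(r,0),.007))
    mb=cv2.inRange(hsv,(0,0,20),(180,110,75))
    k=np.zeros_like(m); 
    if n=="scene": k[195:295,220:368]=1
    else: k[135:265,270:455]=1
    c=max(cv2.findContours(mb*k,0,2)[0],key=cv2.contourArea)
    h=cv2.convexHull(c); q=cv2.approxPolyDP(h,12,True)[:,0]; print(q.tolist(),ray(pm,q,.028).round(3).tolist())
E
```

```text
scene 316.0 [[0.494, 0.131, 0.007], [0.486, 0.226, 0.007], [0.535, 0.224, 0.007], [0.542, 0.132, 0.007]] [[0.51465504 0.17818962 0.007     ]]
[[246, 205], [355, 209], [357, 289], [231, 283]] [[0.483, -0.224, 0.028], [0.471, 0.123, 0.028], [0.754, 0.131, 0.028], [0.764, -0.208, 0.028]]
side 237.5 [[0.487, 0.229, 0.007], [0.534, 0.249, 0.007], [0.53, 0.152, 0.007], [0.485, 0.135, 0.007]] [[0.50895814 0.1903384  0.007     ]]
[[365, 140], [448, 213], [362, 264], [287, 173]] [[0.737, 0.134, 0.028], [0.743, -0.227, 0.028], [0.462, -0.245, 0.028], [0.462, 0.124, 0.028]]
```

```bash
python3 - <<'E'
from h import *
R=np.array([[0,0,-1],[1,0,0],[0,-1,0]],float)
print(ctrl.ik([0.585,0.155,0.15],R), ctrl.ik([0.51,0.27,0.008],R))
ctrl.goto([0.585,0.155,0.15],R); ctrl.command_gripper(0.0)
im,pm=shot("w1"); print(ctrl.current_t(),ctrl.current_contact_force(),ctrl.current_tool_pos(),ctrl.current_grip_width())
E
```

```text
[ 9.18816756e+00  2.89096683e+01  8.27521835e+01 -2.54444375e-14
  6.83381482e+01 -8.08118324e+01] [ 2.19690836e+01  3.76792588e+01  9.39190044e+01 -2.54444375e-14
  4.84017369e+01 -6.80309164e+01]
3.55 [-0.43843002  0.43785212  0.65921761] [0.58499372 0.15499466 0.15002625] 0.008672946392928654
```

View pics/w1.png

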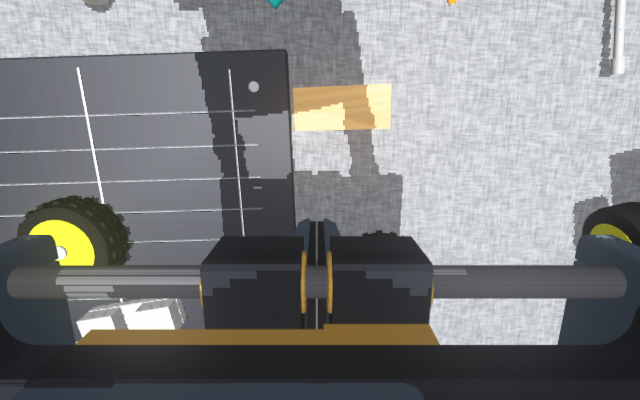

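Screw head at (254,87). The shim's back edge runs about (390,84)-(391,128), and its thin end is at about (293,88)-(295,131), close to the board edge at x≈291.

```bash
python3 - <<'E'
from h import *
R=np.array([[0,0,-1],[1,0,0],[0,-1,0]],float)
pm=cam("wrist",[0.58499,0.15499,0.15003],R)
im=cv2.imread("pics/w1.png"); hsv=cv2.cvtColor(im,cv2.COLOR_BGR2HSV)
m=cv2.inRange(hsv,(10,60,90),(35,255,255)); k=np.zeros_like(m);k[70:150,280:410]=1
c=max(cv2.findContours(m*k,0,2)[0],key=cv2.contourArea)
q=cv2.approxPolyDP(cv2.convexHull(c),5,True)[:,0];r=cv2.boxPoints(cv2.minAreaRect(c))
print(cv2.contourArea(c),q.tolist(),r.tolist())
print("z14",ray(pm,q,.014).round(4).tolist());print("z1",ray(pm,q,.001).round(4).tolist())
g=cv2.cvtColor(im,cv2.COLOR_BGR2GRAY); s=(g[78:97,245:264]>130).astype(np.uint8); M=cv2.moments(s,True)
uv=[245+M['m10']/M['m00'],78+M['m01']/M['m00']];print("screw",M['m00'],uv,ray(pm,uv,.028))
print("edge/corner",ray(pm,[[286,50],[295,220],[0,59]],.028).round(4).tolist())
E
```

```text
2819.0 [[389, 101], [389, 127], [294, 129], [293, 88], [367, 85]] [[293.0, 85.0], [389.0, 85.0], [389.0, 129.0], [293.0, 129.0]]
z14 [[0.5037, 0.2212, 0.014], [0.5271, 0.2224, 0.014], [0.5289, 0.1336, 0.014], [0.4923, 0.1333, 0.014], [0.4898, 0.2005, 0.014]]
z1 [[0.5033, 0.2238, 0.001], [0.5275, 0.225, 0.001], [0.5294, 0.1328, 0.001], [0.4915, 0.1324, 0.001], [0.4888, 0.2023, 0.001]]
screw 84.0 [253.4404761904762, 86.20238095238095] [[0.49177203 0.09979745 0.028     ]]
edge/corner [[0.4625, 0.1288, 0.028], [0.6136, 0.1341, 0.028], [0.4696, -0.116, 0.028]]
```

Cross-checks: length 90 mm, width 38–40 mm, and the corner geometry agrees with the screw at (0.492, 0.100). The wedge's axis runs about 18 mm too far in +x. I'll slide it sideways first with a flat push through its centre of mass, then look again.

```bash
python3 - <<'E'
from h import *
R=np.array([[0,0,-1],[1,0,0],[0,-1,0]],float)
ctrl.goto([0.567,0.190,0.05],R)
print(ctrl.move_l([0.567,0.190,0.006],vel=0.05,contact_N=4),ctrl.current_tool_pos())
print(ctrl.move_l([0.528,0.190,0.006],vel=0.02,contact_N=5),ctrl.current_tool_pos(),ctrl.current_contact_force())
ctrl.move_l([0.550,0.190,0.006],vel=0.05)
ctrl.move_l([0.550,0.190,0.06],vel=0.1)
ctrl.goto([0.585,0.165,0.15],R)
im,pm=shot("w2"); print(ctrl.current_t(),ctrl.current_contact_force())
hsv=cv2.cvtColor(im,cv2.COLOR_BGR2HSV)
m=cv2.inRange(hsv,(10,60,90),(35,255,255)); k=np.zeros_like(m);k[40:160,260:420]=1
c=max(cv2.findContours(m*k,0,2)[0],key=cv2.contourArea);q=cv2.approxPolyDP(cv2.convexHull(c),4,True)[:,0]
print(q.tolist(),ray(pm,q,.014).round(4).tolist(),ray(pm,q,.001).round(4).tolist())
E
```

```text
False [0.56718236 0.19005887 0.00623099]
False [0.52809004 0.18997858 0.0059882 ] [-0.35242699  0.01642449 -0.28525053]
9.0083 [ 0.00598074  0.30872217 -0.47947275]
[[379, 126], [284, 129], [282, 88], [362, 84], [378, 93]] [[0.5264, 0.2228, 0.014], [0.5291, 0.134, 0.014], [0.4925, 0.1331, 0.014], [0.4892, 0.2057, 0.014], [0.497, 0.2205, 0.014]] [[0.5269, 0.225, 0.001], [0.5296, 0.1328, 0.001], [0.4917, 0.1318, 0.001], [0.4882, 0.2073, 0.001], [0.4963, 0.2227, 0.001]]
```

View pics/w2.png

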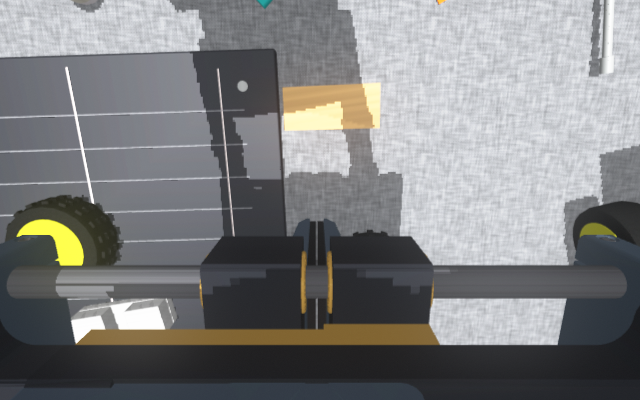

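The wedge did not move: its rows are still 84–129 beside the screw at (242,86). I'll repeat the push and watch it from the side camera, to see where the fingertips really are.

```bash
python3 - <<'E'
from h import *
R=np.array([[0,0,-1],[1,0,0],[0,-1,0]],float)
ctrl.goto([0.550,0.190,0.04],R)
ctrl.move_l([0.550,0.190,0.005],vel=0.05,contact_N=4)
print(ctrl.current_tool_pos())
ctrl.move_l([0.527,0.190,0.005],vel=0.03,contact_N=5)
P=np.array(ctrl.current_tool_pos());print(P,ctrl.current_contact_force())
a,ps=shot("s3","scene"); b,pd=shot("d3","side")
print(proj(ps,P),proj(pd,P),ctrl.current_t())
def crop(im,c):
    c=c.astype(int)[0]; return cv2.resize(im[c[1]-45:c[1]+35,c[0]-50:c[0]+50],None,fx=4,fy=4,interpolation=2)
cv2.imwrite("pics/c3.png",np.hstack([crop(a,proj(ps,P)),crop(b,proj(pd,P))]))
E
```

```text
[0.55010817 0.19002684 0.00509887]
[0.52721978 0.19003734 0.00501999] [-1.34292521  0.9537332  -0.04369683]
[[375.84831539 228.7997677 ]] [[296.20000703 158.70924341]] 11.4167
```

View pics/c3.png

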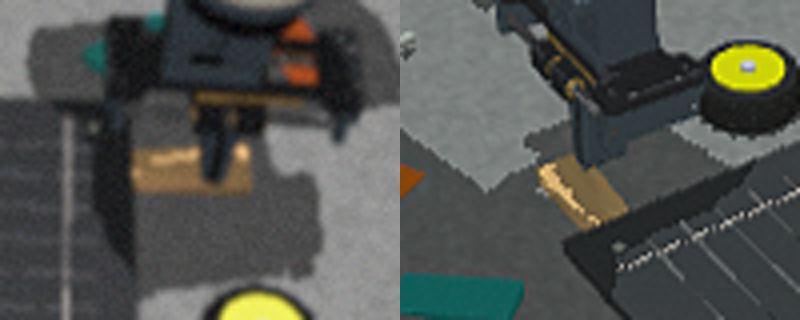

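The scene crop shows the fingertip (about (212,180)) right at the wedge's +x edge, and the side crop shows it touching the far side at about (590,165). So the tip is narrower than I assumed and has only just reached the wedge. I'll push further and re-measure.

```bash
cat >> h.py <<'E'
R0=np.array([[0,0,-1],[1,0,0],[0,-1,0]],float)
def shim(im,pm):
    "corners at z=.014/.001 from wood mask nearest the expected place"
    m=cv2.inRange(cv2.cvtColor(im,cv2.COLOR_BGR2HSV),(10,60,90),(35,255,255))
    roi=np.zeros_like(m); q=proj(pm,[[.44,.12,0],[.44,.27,0],[.56,.27,0],[.56,.12,0]]).astype(int)
    cv2.fillPoly(roi,[q],255)
    c=max(cv2.findContours(m&roi,0,2)[0],key=cv2.contourArea);q=cv2.approxPolyDP(cv2.convexHull(c),4,True)[:,0]
    print("shim px",q.tolist()); print(" z14",ray(pm,q,.014)[:,:2].round(4).tolist()); print(" z1",ray(pm,q,.001)[:,:2].round(4).tolist())
E
python3 - <<'E'
from h import *
for x in (.522,.517,.512):
    ctrl.move_l([x,0.190,0.005],vel=0.02,contact_N=8)
    print(np.round(ctrl.current_tool_pos(),4),np.round(ctrl.current_contact_force(),2))
im,pm=shot("s4","scene"); shim(im,pm)
print("orig");shim(cv2.imread("pics/scene0.png"),pm); print(ctrl.current_t())
im,pm=shot("d4","side"); shim(im,pm);shim(cv2.imread("pics/side0.png"),pm)
E
```

```text
[0.5219 0.19   0.005 ] [-0.04  0.27  0.32]
[0.5169 0.19   0.005 ] [-1.25  0.38 -0.11]
[0.5119 0.19   0.005 ] [0.38 0.05 1.03]
shim px [[387, 220], [386, 231], [358, 229], [359, 220]]
 z14 [[0.4963, 0.2246], [0.5404, 0.2194], [0.5397, 0.134], [0.5036, 0.137]]
 z1 [[0.4853, 0.227], [0.5301, 0.2218], [0.5294, 0.1352], [0.4928, 0.1382]]
orig
shim px [[387, 220], [386, 231], [357, 229], [358, 220]]
 z14 [[0.4963, 0.2246], [0.5404, 0.2194], [0.54, 0.1309], [0.5038, 0.1339]]
 z1 [[0.4853, 0.227], [0.5301, 0.2218], [0.5297, 0.1321], [0.493, 0.1351]]
12.6667
shim px [[280, 154], [295, 155], [302, 165], [292, 170]]
 z14 [[0.4914, 0.225], [0.5276, 0.1974], [0.523, 0.1467], [0.4875, 0.1425]]
 z1 [[0.498, 0.2395], [0.5347, 0.2115], [0.5301, 0.16], [0.4941, 0.1557]]
shim px [[280, 154], [292, 151], [302, 166], [291, 170]]
 z14 [[0.4914, 0.225], [0.529, 0.2188], [0.5208, 0.1428], [0.4851, 0.144]]
 z1 [[0.498, 0.2395], [0.5361, 0.2332], [0.5279, 0.1561], [0.4916, 0.1573]]
```

```bash
python3 - <<'E'
from h import *
a=cv2.imread("pics/s4.png");b=cv2.imread("pics/d4.png")
P=[.512,.19,.005];A=proj(cam("scene"),P).astype(int)[0];B=proj(cam("side"),P).astype(int)[0]
f=lambda im,c:cv2.resize(im[c[1]-30:c[1]+25,c[0]-28:c[0]+27],None,fx=7,fy=7,interpolation=cv2.INTER_CUBIC)
cv2.imwrite("pics/c4.png",np.hstack([f(a,A),f(b,B)]));print(A,B,ctrl.current_q())
E
```

```text
[375 224] [291 160] [ 1.40964718e+01  3.63365566e+01  9.85297916e+01  3.64188104e-04
  4.51259644e+01 -7.59072342e+01]
```

View pics/c4.png

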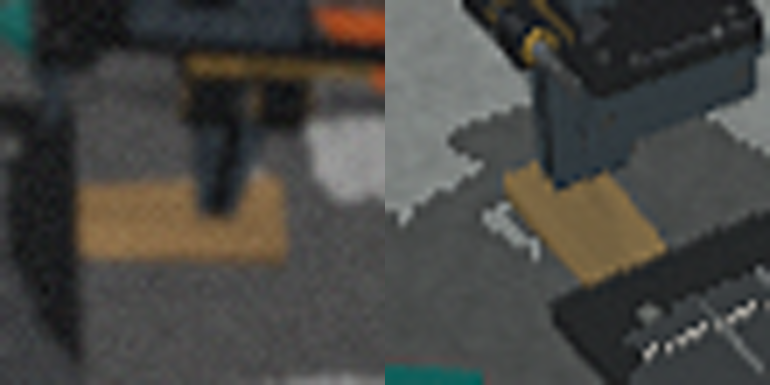

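The fingertips are hovering over the wedge, so the real tips sit several mm above the nominal TCP. I'll calibrate by touching the table behind the wedge, which is the pushing side anyway.

```bash
python3 - <<'E'
from h import *
ctrl.move_l([0.512,0.19,0.03],vel=0.1)
ctrl.move_l([0.560,0.19,0.03],vel=0.15)
ctrl.move_l([0.560,0.19,0.008],vel=0.1)
print(ctrl.move_l([0.560,0.19,-0.012],vel=0.01,contact_N=4),ctrl.current_tool_pos(),ctrl.current_contact_force(),ctrl.current_t())
E
```

```text
False [ 0.560027    0.18998854 -0.01193624] [-0.13134993  0.62717222  0.34914465] 16.1
```

```bash
python3 - <<'E'
from h import *
print(ctrl.move_l([0.560,0.19,-0.03],vel=0.01,contact_N=4),ctrl.current_tool_pos(),ctrl.current_contact_force(),ctrl.current_t())
im,pm=shot("d5","side");c=proj(cam("side"),[.56,.19,0]).astype(int)[0]
cv2.imwrite("pics/c5.png",cv2.resize(im[c[1]-40:c[1]+30,c[0]-40:c[0]+40],None,fx=6,fy=6,interpolation=cv2.INTER_CUBIC));print(c)
E
```

```text
True [ 0.55997917  0.19001262 -0.02462418] [-1.05234011 -0.617769    8.94089232] 17.2917
[305 156]
```

View pics/c5.png

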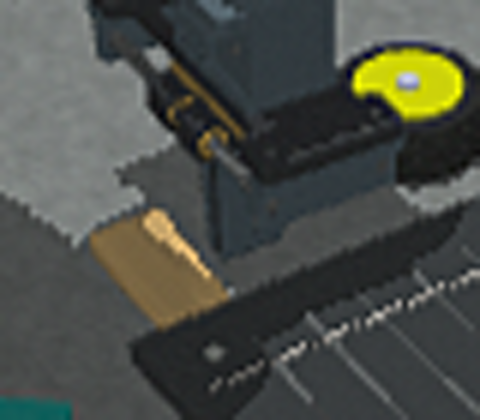

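The side view shows the tip corner resting on the table at crop (225,258). So the real tips sit about 24 mm short of the nominal TCP, which explains why I missed the wedge. I'll take z_table as −0.0243 and redo the sideways push.

```bash
python3 - <<'E'
from h import *
print(ray(cam("side"),[[302.5,159]],0), ray(cam("side"),[[333,131]],.036),ray(cam("scene"),[[390,265]],.036),"glue",ray(cam("scene"),[[307,181]],.085),ray(cam("side"),[[298,203]],.08))
z=-0.0195
ctrl.move_l([0.560,0.19,z],vel=0.03)
print(ctrl.move_l([0.528,0.19,z],vel=0.02,contact_N=6),ctrl.current_tool_pos(),ctrl.current_contact_force())
ctrl.move_l([0.545,0.19,z],vel=0.05)
ctrl.move_l([0.545,0.19,0.03],vel=0.15)
ctrl.goto([0.585,0.165,0.15],R0)
im,pm=shot("w6"); shim(im,pm)
g=cv2.cvtColor(im,cv2.COLOR_BGR2GRAY); u=proj(pm,[.4918,.0998,.028])[0].astype(int);s=(g[u[1]-9:u[1]+10,u[0]-9:u[0]+10]>130).astype(np.uint8); M=cv2.moments(s,True)
print("screw",M['m00'],ray(pm,[u[0]-9+M['m10']/M['m00'],u[1]-9+M['m01']/M['m00']],.028),ctrl.current_t())
E
```

```text
[[0.54550409 0.1843336  0.        ]] [[0.67244251 0.21457209 0.036     ]] [[0.67661643 0.22078867 0.036     ]] glue [[ 0.41571907 -0.03422624  0.085     ]] [[ 0.40818052 -0.040829    0.08      ]]
False [ 0.52807218  0.19001545 -0.01951603] [ 0.26482967 -0.24873086  0.33128895]
shim px [[380, 72], [376, 108], [284, 108], [283, 64], [362, 62]]
 z14 [[0.4783, 0.2215], [0.5095, 0.2192], [0.5095, 0.1346], [0.4715, 0.1346], [0.4699, 0.2051]]
 z1 [[0.4769, 0.2237], [0.5093, 0.2213], [0.5093, 0.1334], [0.4699, 0.1334], [0.4682, 0.2066]]
screw 83.0 [[0.49155023 0.09968266 0.028     ]] 21.0333
```

View pics/w6.png

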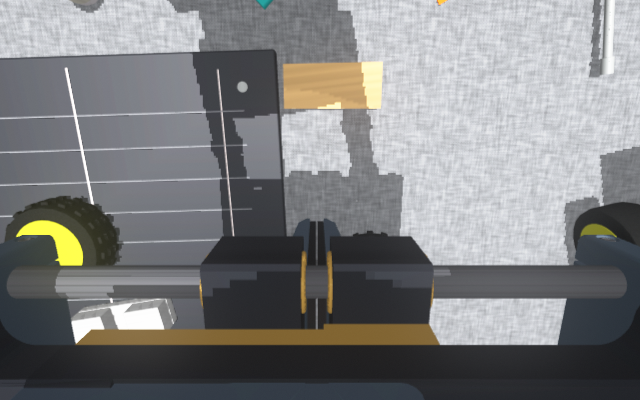

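The sideways push worked. The wedge's centreline is at x≈0.4895 and parallel to −y, with the foot at 0.4915. Its thin end shows at (284,64)-(284,108). Now I'll push from the back in small steps and log the force.

```bash
cat >> h.py <<'E'
def force(n=12):
    f=[]
    for _ in range(n): f.append(ctrl.current_contact_force()); ctrl.sleep(0.01)
    return np.mean(f,0)
E
python3 - <<'E'
from h import *
z=-0.0195;x=.4925
ctrl.goto([x,.262,0.03],R0)
ctrl.move_l([x,.262,z],vel=0.08,contact_N=4)
print(ctrl.move_l([x,.212,z],vel=0.025,contact_N=3),ctrl.current_tool_pos(),ctrl.current_t())
ctrl.sleep(.1);b=force(20);print("base",b.round(2)); y=ctrl.current_tool_pos()[1]; first=None
while y>.18:
    y-=.001; ctrl.move_l([x,y,z],vel=0.02); f=force()-b
    print(round(y,4),round(ctrl.current_tool_pos()[1],5),f.round(2))
    if first is None and f[1]>.8: first=y
    if f[1]>4 or (first and first-y>.0035): break
print(ctrl.current_t())
im,pm=shot("d7","side");shot("s7","scene")
E
```

```text
False [ 0.49249339  0.21208188 -0.01949936] 24.7
base [-0.14 -0.1   0.05]
0.211 0.21099 [ 0.14 -0.14  0.23]
0.21 0.21002 [0.2  0.36 0.03]
0.209 0.20902 [-0.02  0.09  0.06]
0.208 0.20801 [ 0.3   0.27 -0.  ]
0.207 0.20705 [0.27 1.33 0.02]
0.206 0.20605 [ 0.21  2.29 -0.02]
0.205 0.20506 [0.35 3.56 0.16]
0.204 0.20407 [0.23 4.74 0.39]
27.7667
```

First contact was at y≈0.2078, and the force now rises about 1.1 N/mm. At 3.8 mm in the push is 4.7 N. I'll add 1 mm for margin, withdraw, and look.

```bash
python3 - <<'E'
from h import *
z=-0.0195;x=.4925
ctrl.move_l([x,.2032,z],vel=0.02); print(force())
ctrl.move_l([x,.225,z],vel=0.05); ctrl.move_l([x,.225,.04],vel=0.15)
ctrl.goto([0.585,0.165,0.15],R0)
im,pm=shot("w8"); shim(im,pm)
g=cv2.cvtColor(im,cv2.COLOR_BGR2GRAY); u=proj(pm,[.4918,.0998,.028])[0].astype(int);s=(g[u[1]-9:u[1]+10,u[0]-9:u[0]+10]>130).astype(np.uint8); M=cv2.moments(s,True)
print("screw",M['m00'],ray(pm,[u[0]-9+M['m10']/M['m00'],u[1]-9+M['m01']/M['m00']],.028),ctrl.current_t())
E
```

```text
[0.18858344 4.954866   0.54957712]
shim px [[349, 63], [347, 108], [279, 108], [277, 64]]
 z14 [[0.4701, 0.1935], [0.5088, 0.1925], [0.5088, 0.1301], [0.4709, 0.1293]]
 z1 [[0.4684, 0.1946], [0.5086, 0.1936], [0.5086, 0.1287], [0.4692, 0.1279]]
screw 84.0 [[0.49165608 0.09967267 0.028     ]] 30.0667
```

View pics/w8.png

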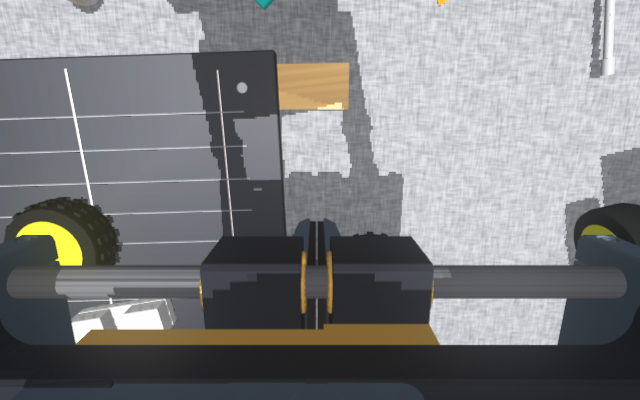

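The shim's back is now at px (348,63)-(348,108), y≈0.193, and the thin end is under the board. The screw has moved no more than 0.2 mm, so the board has not shifted. Now the press test on the corner, logging force against depth.

```bash
python3 - <<'E'
from h import *
x,y=.4935,.0995
ctrl.goto([x,y,.03],R0)
ctrl.sleep(.15);b=force(15)
print(ctrl.move_l([x,y,-.004],vel=0.008,contact_N=2)); ctrl.sleep(.1)
z=ctrl.current_tool_pos()[2]; print(z,(force()-b).round(2))
for i in range(14):
    z-=.0003; ctrl.move_l([x,y,z],vel=0.01); f=force(8)-b
    print(round(z,4),round(ctrl.current_tool_pos()[2],5),f.round(2))
    if f[2]>20: break
ctrl.sleep(.4);print(force(8)-b,ctrl.current_t())
E
```

```text
True
0.002560704687946426 [-0.36  0.48  6.65]
0.0023 0.00252 [-1.85  0.09  8.45]
0.002 0.00243 [-3.    0.04 13.71]
0.0017 0.00232 [-4.13 -0.07 19.52]
0.0014 0.00226 [-5.94 -0.36 25.02]
[-5.36333708 -0.64188655 25.17882065] 35.95
```

The corner gives only 0.26 mm for 18 N, so it is firm. I'll withdraw and do a last check.

```bash
python3 - <<'E'
from h import *
x,y=.4935,.0995
ctrl.move_l([x,y,.006],vel=0.03); ctrl.move_l([x,y,.08],vel=0.15)
ctrl.goto([0.585,0.165,0.15],R0)
im,pm=shot("w9"); shim(im,pm)
g=cv2.cvtColor(im,cv2.COLOR_BGR2GRAY); u=proj(pm,[.4918,.0998,.028])[0].astype(int);s=(g[u[1]-9:u[1]+10,u[0]-9:u[0]+10]>130).astype(np.uint8); M=cv2.moments(s,True)
print("screw",M['m00'],ray(pm,[u[0]-9+M['m10']/M['m00'],u[1]-9+M['m01']/M['m00']],.028),ctrl.current_t())
d=cv2.absdiff(im,cv2.imread("pics/w8.png"));print("diff vs before press",(d.max(2)>40).sum())
ctrl.goto([0.42,0.35,0.2],R0); 
a,_=shot("s9","scene"); print(ctrl.current_contact_force(),ctrl.current_t())
E
```

```text
shim px [[348, 63], [347, 108], [279, 108], [276, 64]]
 z14 [[0.4702, 0.1926], [0.5089, 0.1926], [0.5089, 0.1302], [0.4711, 0.1285]]
 z1 [[0.4685, 0.1937], [0.5087, 0.1937], [0.5087, 0.1288], [0.4694, 0.127]]
screw 84.0 [[0.49159939 0.09950551 0.028     ]] 37.5417
diff vs before press 1000
[ 0.16840706 -0.34812789 -1.11395158] 38.5833
```

View pics/s9.png

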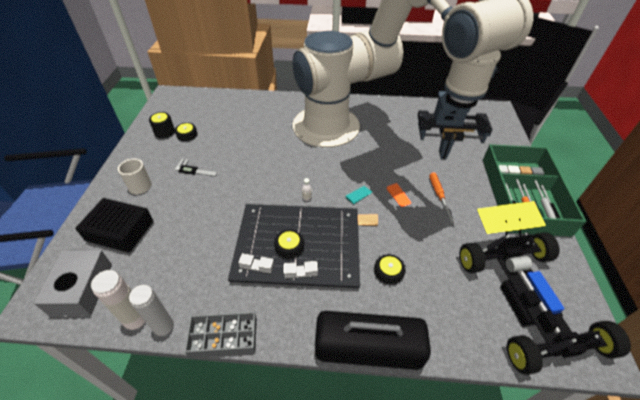

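The final scene shows the wedge under the worn corner at (368,220), the board and everything else where they were, and the arm clear. I'm handing in.

```bash
python3 -c "
from bench import ctrl
ctrl.sign_off(); print(ctrl.current_t())"
```

```text
the job is handed in; nothing more can be done
the job is handed in; nothing more can be done
```

The wedge is under the worn foot, the corner held firm when pressed, and I handed the job in at about 39 s of the 67 s allowed.

- **Wedge:** I slid it about 19 mm sideways to line it up with the foot, then pushed it in from the back. It met the foot at TCP y≈0.208. I pushed about 4.6 mm past that, and the push force had risen to about 5 N.
- **Press test:** the corner gave only about 0.26 mm between 6.7 N and 25 N. Afterwards the screw head was within about 0.3 mm of where it started, and the wedge was within a millimetre of where it had been before pressing. In the last picture the other things are where they were.

**What disagreed:**
- **Fingertip height:** the tips touched the table about 24 mm below the nominal TCP height. My first sideways push passed over the wedge without moving it, so I found the table by touch and redid it.
- **Wedge depth:** the camera puts the tip about 7 mm past the foot's rim, while the finger position, assuming a 13.5 mm fingertip half-thickness, suggests about 11 mm. At least 10 mm is expected for a firm fit. I relied on the push force and the press test, both of which showed it firm.
- **Near right foot:** I did not check directly that it is still on the table. The push stayed within the 2–11 N given for a firm board.

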